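# Unscrew the rub jar by the pinch bowl and hold its cap over it

## Task

One of the three lidded jars in the wooden caddy has the pinch bowl standing just beyond it: unscrew that jar's tight cap anticlockwise by its bar while the caddy braces the jar, until the threads let go, without pulling the jar up out of the caddy. Then lift the cap straight up and finish still holding it, level and still, about 3 cm clear above its own jar. Leave the other two jars closed and do not knock the bowl, grinder or salt shaker.

Things in the scene. Friction and masses are not known exactly. Their poses are not given: they have to be found in the camera images.
- bowl_mid (a point): White ceramic pinch bowl, round, 72 mm across the rim, 34 mm high, loose; the point is its centre, 17 mm up. It stands about 120 mm (between centres) beyond one of the three jars, on the side away from the robot; that jar is the one to open. The other jars have the pepper grinder or salt shaker beyond them.
- caddy: Wooden caddy, fixed to the ledge, 108 x 348 x 50 mm high, with three square pockets (68 mm, floor 8 mm above the ledge) in a row along its y axis at 110 mm pitch, one jar in each. Origin: centre of its underside; y along the row.
- grinder: Blue plastic pepper grinder, 52 mm across, 113 mm tall, loose; bystander. Origin: centre of its underside. It stands about 120 mm beyond one of the jars.
- shaker: Steel salt shaker, 46 mm across, 72 mm tall, loose; bystander. Origin: centre of its underside. It stands about 120 mm beyond one of the jars.
- jar_a_mouth (a point): Mouth of the left (+y) jar seen from the robot: white ceramic, square body 66 x 66 x 70 mm, 0.4 to 0.65 kg, loose in its pocket with 1 mm play: the pocket stops it turning, not lifting. The point: centre of the neck's top, 94 mm above its underside, about 102 mm above the ledge. z up; x, y square to its sides. A springy seal on the neck pushes the cap up with 9 N, making it tight.
- cap_a_bar (a point): The left (+y) jar's aluminium lug cap, 62 mm wide, 24 mm high, with a grip bar on top 50 x 14 x 28 mm high. The point: the bar's centre, 14 mm above the top plate; closed, 20 mm above the mouth. x along the bar. Closed, x is 0.15-0.5 rad anticlockwise of the jar's x; it turns anticlockwise without rising, is free from 0.9 rad, then lifts off (or pops up 3 mm); hard stop at 1.45 rad.
- jar_b_mouth (a point): Mouth of the middle jar seen from the robot: white ceramic, square body 66 x 66 x 70 mm, 0.4 to 0.65 kg, loose in its pocket with 1 mm play: the pocket stops it turning, not lifting. The point: centre of the neck's top, 94 mm above its underside, about 102 mm above the ledge. z up; x, y square to its sides. A springy seal on the neck pushes the cap up with 9 N, making it tight.
- cap_b_bar (a point): The middle jar's aluminium lug cap, 62 mm wide, 24 mm high, with a grip bar on top 50 x 14 x 28 mm high. The point: the bar's centre, 14 mm above the top plate; closed, 20 mm above the mouth. x along the bar. Closed, x is 0.15-0.5 rad anticlockwise of the jar's x; it turns anticlockwise without rising, is free from 0.9 rad, then lifts off (or pops up 3 mm); hard stop at 1.45 rad.
- jar_c_mouth (a point): Mouth of the right (-y) jar seen from the robot: white ceramic, square body 66 x 66 x 70 mm, 0.4 to 0.65 kg, loose in its pocket with 1 mm play: the pocket stops it turning, not lifting. The point: centre of the neck's top, 94 mm above its underside, about 102 mm above the ledge. z up; x, y square to its sides. A springy seal on the neck pushes the cap up with 9 N, making it tight.
- cap_c_bar (a point): The right (-y) jar's aluminium lug cap, 62 mm wide, 24 mm high, with a grip bar on top 50 x 14 x 28 mm high. The point: the bar's centre, 14 mm above the top plate; closed, 20 mm above the mouth. x along the bar. Closed, x is 0.15-0.5 rad anticlockwise of the jar's x; it turns anticlockwise without rising, is free from 0.9 rad, then lifts off (or pops up 3 mm); hard stop at 1.45 rad.
Things that resemble listed ones, but are neither listed nor needed, are in the scene too. Leave any blue look-alike of the part that bears cap_b_bar alone.

How it is judged (in metres and radians):
At the end, for the whole second after the job is handed in: The cap of the jar nearest the bowl is held in the fingers (over 2 N), still (under 0.03 m/s), level within 0.2 rad, raised 20 to 80 mm from closed, within 25 mm of its jar's axis, not touching the jar; the other caps are closed (raised under 2 mm) (((horizontal distance between bowl_mid and jar_a_mouth below 0.14 m and z of cap_a_bar in the frame of jar_a_mouth between 0.04 and 0.1 m and horizontal distance between cap_a_bar and jar_a_mouth below 0.025 m and angle between cap_a_bar's own z axis and vertical below 0.2 rad and linear speed of cap_a below 0.03 m/s and contact force between the fingers and cap_a above 2 N and contact force between cap_a and jar_a below 0.1 N and z of cap_b_bar in the frame of jar_b_mouth below 0.0222 m and z of cap_c_bar in the frame of jar_c_mouth below 0.0222 m) or (horizontal distance between bowl_mid and jar_b_mouth below 0.14 m and z of cap_b_bar in the frame of jar_b_mouth between 0.04 and 0.1 m and horizontal distance between cap_b_bar and jar_b_mouth below 0.025 m and angle between cap_b_bar's own z axis and vertical below 0.2 rad and linear speed of cap_b below 0.03 m/s and contact force between the fingers and cap_b above 2 N and contact force between cap_b and jar_b below 0.1 N and z of cap_a_bar in the frame of jar_a_mouth below 0.0222 m and z of cap_c_bar in the frame of jar_c_mouth below 0.0222 m) or (horizontal distance between bowl_mid and jar_c_mouth below 0.14 m and z of cap_c_bar in the frame of jar_c_mouth between 0.04 and 0.1 m and horizontal distance between cap_c_bar and jar_c_mouth below 0.025 m and angle between cap_c_bar's own z axis and vertical below 0.2 rad and linear speed of cap_c below 0.03 m/s and contact force between the fingers and cap_c above 2 N and contact force between cap_c and jar_c below 0.1 N and z of cap_a_bar in the frame of jar_a_mouth below 0.0222 m and z of cap_b_bar in the frame of jar_b_mouth below 0.0222 m))); the arm keeps its last pose, push and grip.
It fails at once if a jar is pulled up out of its pocket (10 mm) or tipped (not (height (world z) of jar_a_mouth below 0.112 m and angle between jar_a_mouth's own z axis and vertical below 0.12 rad) or not (height (world z) of jar_b_mouth below 0.112 m and angle between jar_b_mouth's own z axis and vertical below 0.12 rad) or not (height (world z) of jar_c_mouth below 0.112 m and angle between jar_c_mouth's own z axis and vertical below 0.12 rad)).
It fails at once if a jar is opened though the bowl is not beside it ((not (horizontal distance between bowl_mid and jar_a_mouth below 0.14 m) and not (z of cap_a_bar in the frame of jar_a_mouth below 0.0222 m)) or (not (horizontal distance between bowl_mid and jar_b_mouth below 0.14 m) and not (z of cap_b_bar in the frame of jar_b_mouth below 0.0222 m)) or (not (horizontal distance between bowl_mid and jar_c_mouth below 0.14 m) and not (z of cap_c_bar in the frame of jar_c_mouth below 0.0222 m))).
It fails at once if the pinch bowl, grinder or salt shaker is pushed more than 15 mm (distance of any of bowl_mid, grinder, shaker from where it was at the start of the episode above 0.015 m).
It also fails if it takes over 32 s, if anything falls off the work surface, if the arm or the gripper's body presses on something with over 40 N, if the wrist force passes 120 N, or if a joint passes its speed limit or range.

## Robot

A 7-joint arm with a two-finger parallel gripper is mounted at the origin on the work surface. World frame = base frame: x ahead of the robot, y to its left, z up, the work surface at z = 0. Lengths are in mm, angles in rad, forces in N, time in s.
With the tool pointing down it reaches from about 425 to 800 mm from the base axis. Payload 8.3 kg.
Tool frame: the origin (TCP) lies at the very end of the fingers, on their centre line; the grasp point (between the pads) lies 19 mm behind it; x points along the fingers, y is the direction in which the jaws open and shut, and the axes are right-handed (so a half turn about x gives the same grasp; the last joint's range is limited). The gripper opens to 85 mm and grips with 20 to 120 N. Pads are 22 mm wide; open, the fingers measure 114 mm over their backs; the gripper's body (76 mm by 85 mm) begins 54 mm behind the grasp point. The pads swing forward as they close: fully open they stand 13 mm farther back than shut.
Start: joints at [1.275, 0.383, 0.016, 1.37, -0.006, 1.388, -0.046], TCP at [144.229, -608.113, 231.279] pointing down, gripper open.
Joint ranges: [-2.95, 2.95], [-0.25, 2.06], [-1.52, 1.56], [0.18, 2.33], [-1.44, 4.58], [0.02, 2.06], [-3.01, 3.01]. Speed limits (rad/s): [2.39, 2.39, 3.01, 3.01, 3.14, 3.14, 3.14].

## Interface

Orientations are given as a rotation vector (axis times angle).
In Python, from workcell import monitor, eyes, ticket gives the robot as it stands.
- The arm moves only by the tool play_rows, never from a script. Its argument "increments" is a list of rows, each a list of 5 numbers: the opening, from 0 (shut) to 1 (fully open), then the shift along the tool's x, y, z in m, then the turn about the tool's x in rad. In form: [[gripper, dx, dy, dz, turn], ...]. A call has exactly 5 rows; each row is the pose to reach, as a shift and turn from the pose commanded when the call began, along the tool's axes at that moment; what a row does not reach only later rows make up. A row lasts 1/12 s, in which the tool goes at most 41.7 mm and 7.16 degrees, less where a joint would pass 70% of its speed; a pose out of reach is approached as far as the arm can. A call with a gripper value outside its range is refused whole. The fingers move at their own pace and stop on an object; "newtons" is the grip in N (left out, the last holds). Time passes only in rows, so rows that repeat a pose let the fingers close, or fill a call up. It gives the time, the measured TCP pose, the force and the opening at its end, in the units of the state.
- monitor.read_state(): the state, without advancing time (a new reading comes with each control period).
- eyes.capture(name): name is "side" or "top" or "wrist"; returns the picture (384x512x3 uint8, red, green, blue); there is no depth.
- eyes.camera_model(name): a dict with "K" (3x3 intrinsics, pixels), "dist" ([k1, k2, p1, p2, k3] as OpenCV has them; the pictures are not rectified), "eye" and "orientation" of the camera in the world; the wrist camera has in their place "T_tool_cam" (4x4, takes a point from camera to tool coordinates, whose origin is the TCP and whose axes are the tool frame's). Camera axes: x right, y up, looking along -z (the intrinsics and any distortion apply to the point x, -y, -z); pixel columns grow to the right and rows downward; lengths in mm; the calibration is good to about 2 mm. A picture is of the moment at which its call begins: read the wrist's pose just before it. camera_model takes no time and is no camera call.
- ticket.hand_in(): hands the job in, once; it reports no verdict.
The state is a dict: "clock": time; "q": joint angles; "joint_velocities": joint speeds; "tau": joint torques, N m; "tcp_pos": TCP position; "eef_rot": TCP orientation; "contact_force": force on the tool from outside, world axes, zero at the start; "torque": the same for the moment, N m; "grip_width": finger opening in mm.
Only numpy, scipy, OpenCV 4.12 (cv2) and the standard library are available. Lean on these libraries where they do the work, as an engineer would, in place of code of your own. Each camera call takes 0.05 s, during which the arm holds its last target.

## Working session

There is one attempt and no reset: what is moved stays moved. The work goes in short steps, Python scripts to look and compute and a tool call to move; the robot and the scene stay as the last step left them, time stands still between calls to the robot, and variables do not carry over. Pictures are saved under pics/ and viewed, and the job is handed in when it is done.

Besides the shell and the picture viewer there is one more tool, called after "Request:" as a command line: name --pt "numbers of a row" for each row, then --argument value for the rest. play_rows: Moves the arm, as the interface text tells. Its arguments: {"type":"object","properties":{"increments":{"type":"array","items":{"type":"array","items":{"type":"number"}}},"newtons":{"type":"number"}},"required":["increments"]}

```bash
mkdir -p pics
python3 - <<'E'
from workcell import monitor, eyes, ticket
import cv2
print(monitor.read_state())
for n in ("side","top","wrist"):
    cv2.imwrite(f"pics/{n}0.png", eyes.capture(n)[:,:,::-1]); print(n,eyes.camera_model(n))
E
```

```text
{'clock': 0.0, 'q': array([ 1.27510492,  0.38424546,  0.01637488,  1.3711618 , -0.00628784,
        1.38817626, -0.04648592]), 'joint_velocities': array([ 0.00225259, -0.0009799 ,  0.000219  , -0.0009062 , -0.00130635,
       -0.0018146 ,  0.00034412]), 'tau': array([-5.95693618e-04, -6.27598715e+01,  8.44009034e-01, -3.71827483e+01,
        1.67983992e-02,  1.40719311e-02, -1.26282737e-05]), 'tcp_pos': array([ 144.09964139, -607.65020299,  230.27085109]), 'eef_rot': array([ 2.09852966,  0.24751752, -2.09910518]), 'contact_force': array([-0.99849488,  0.58843238, -0.68319067]), 'torque': array([-0.01239811,  0.00896076,  0.0067358 ]), 'grip_width': 85.40507823966686}
side {'K': array([[421.86232256,   0.        , 259.43821573],
       [  0.        , 421.86232256, 190.14215349],
       [  0.        ,   0.        ,   1.        ]]), 'dist': array([-0.09900238,  0.        ,  0.        ,  0.        ,  0.        ]), 'eye': array([158.7167483 , 635.28146152, 677.63189553]), 'orientation': array([ 0.32360272, -1.16503569, -2.33494434])}
top {'K': array([[487.1677347 ,   0.        , 262.89246
[... 217 characters left out ...]
6,   3.63904437, 993.81062222]), 'orientation': array([ 0.08923817, -0.0886544 , -1.58882509])}
wrist {'K': array([[282.24025317,   0.        , 256.92468355],
       [  0.        , 282.24025317, 196.39327836],
       [  0.        ,   0.        ,   1.        ]]), 'dist': array([-0.02730904,  0.        ,  0.        ,  0.        ,  0.        ]), 'T_tool_cam': array([[ 3.55714306e-04,  2.65271158e-01, -9.64173784e-01,
        -1.41859353e+02],
       [ 9.99999500e-01,  8.07233074e-04,  5.91023932e-04,
        -4.72773156e-01],
       [ 9.35094571e-04, -9.64173512e-01, -2.65270739e-01,
        -6.64719135e+01],
       [ 0.00000000e+00,  0.00000000e+00,  0.00000000e+00,
         1.00000000e+00]])}
```

View pics/top0.png

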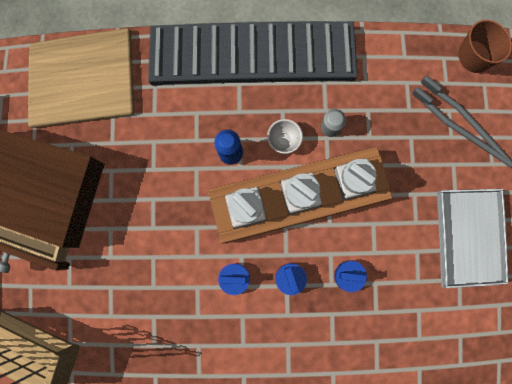

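View pics/side0.png

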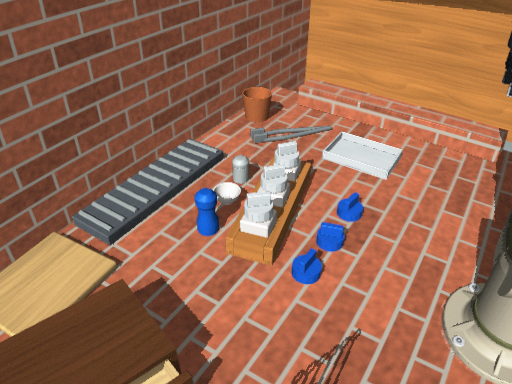

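View pics/wrist0.png

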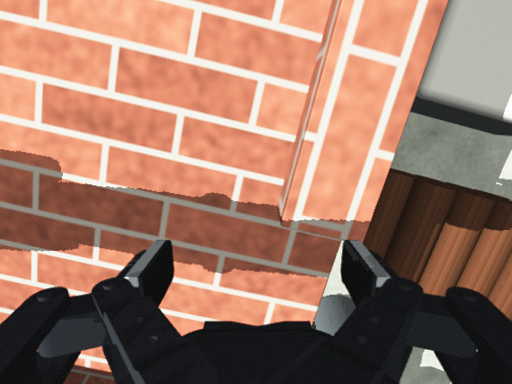

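```bash
cat > h.py <<'E'
import numpy as np, cv2
from scipy.spatial.transform import Rotation as R
from workcell import eyes
def ray(name,uv,tcp=None,rot=None):
    m=eyes.camera_model(name)
    p=cv2.undistortPoints(np.array(uv,float).reshape(-1,1,2),m["K"],m["dist"]).reshape(-1,2)
    d=np.c_[p[:,0],-p[:,1],-np.ones(len(p))]
    if name=="wrist":
        T=m["T_tool_cam"];Rt=R.from_rotvec(rot).as_matrix()
        return np.array(tcp)+Rt@T[:3,3], d@(Rt@T[:3,:3]).T
    return np.array(m["eye"]), d@R.from_rotvec(m["orientation"]).as_matrix().T
def plane(name,uv,z,**k):
    o,d=ray(name,uv,**k); return o+d*((z-o[2])/d[:,2])[:,None]
E
python3 - <<'E'
from h import *
im=cv2.imread("pics/top0.png")
cv2.imwrite("pics/topz.png",cv2.resize(im[105:255,190:410],None,fx=3.6,fy=3.6,interpolation=cv2.INTER_CUBIC))
im=cv2.imread("pics/side0.png")
cv2.imwrite("pics/sidez.png",cv2.resize(im[130:270,180:330],None,fx=4,fy=4,interpolation=cv2.INTER_CUBIC))
E
```

```text
(no output)
```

View pics/topz.png

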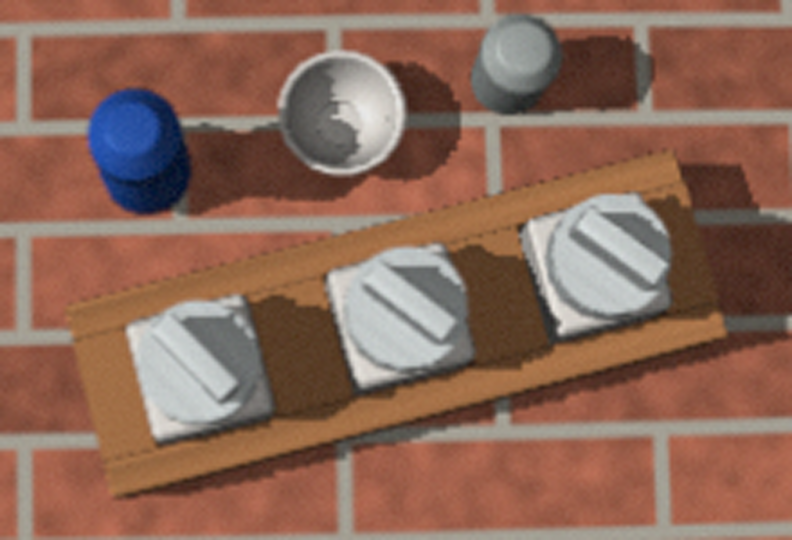

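View pics/sidez.png

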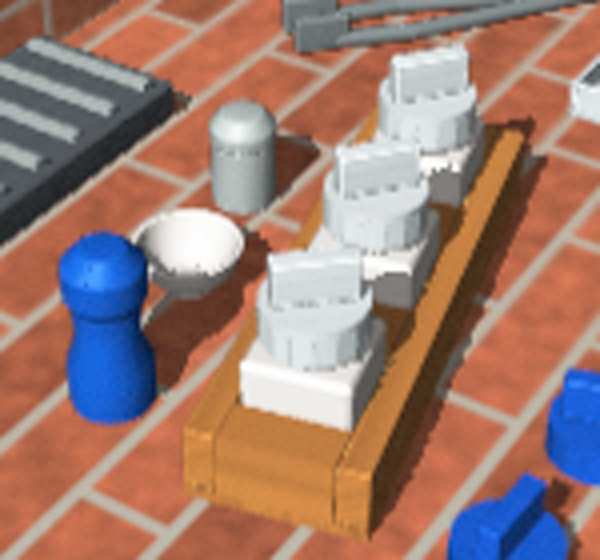

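Run:
```python
from h import *
im=cv2.imread("pics/top0.png").astype(int)
sub=im[170:215,275:330].mean(2).astype(int)
f=lambda P:(np.array(P,float)+.5)/3.6-.5+[190,105]
c=plane("top",f([(68,305),(670,150),(725,330),(115,495)]),50)
print("caddy",c.round(1),c.mean(0), [np.linalg.norm(c[i]-c[(i+1)%4]).round() for i in range(4)])
n=(c[0]+c[1]-c[2]-c[3])[:2];yaw=np.arctan2(n[1],n[0]);l=(c[0]+c[3]-c[1]-c[2])[:2];print("yaw",yaw,np.arctan2(-l[0],l[1]))
for nm,P in dict(b=[(375,262),(455,325),(440,340),(362,277)]).items():
    b=plane("top",f(P),136);print(nm,b.round(1),b.mean(0)); d=(b[0]+b[3]-b[1]-b[2]);print(np.linalg.norm(d)/2,np.arctan2(d[1],d[0]))
m=(sub>0)
bowl=plane("top",f([(342,112)]),34);print("bowl",bowl)
g=lambda P:(np.array(P,float)+.5)/4-.5+[180,130]
s=plane("side",g([(330,155),(415,145),(425,152),(337,163)]),136);print("side b",s.round(1),s.mean(0))
big=cv2.resize(cv2.imread("pics/top0.png")[172:210,280:325],None,fx=16,fy=16,interpolation=cv2.INTER_CUBIC);cv2.imwrite("pics/topb.png",big)
big=cv2.resize(cv2.imread("pics/side0.png")[160:200,255:295],None,fx=14,fy=14,interpolation=cv2.INTER_CUBIC);cv2.imwrite("pics/sideb.png",big)
```

```text
caddy [[ 571.7  109.1   50. ]
 [ 651.8 -224.4   50. ]
 [ 550.8 -250.2   50. ]
 [ 468.3   84.7   50. ]] [560.64612759 -70.21079277  50.        ] [np.float64(343.0), np.float64(104.0), np.float64(345.0), np.float64(106.0)]
yaw 0.24088274322313266 0.23879572654039172
b [[579.1 -52.7 136. ]
 [546.9 -91.4 136. ]
 [539.6 -83.7 136. ]
 [571.7 -46.1 136. ]] [559.32383719 -68.46158914 136.        ]
49.88335151728704 0.8714416288514758
bowl [[679.68308439 -43.34025024  34.        ]]
side b [[575.7 -43.5 136. ]
 [540.4 -79.2 136. ]
 [532.  -76.2 136. ]
 [568.2 -38.9 136. ]] [554.08524634 -59.43577058 136.        ]
```

View pics/topb.png

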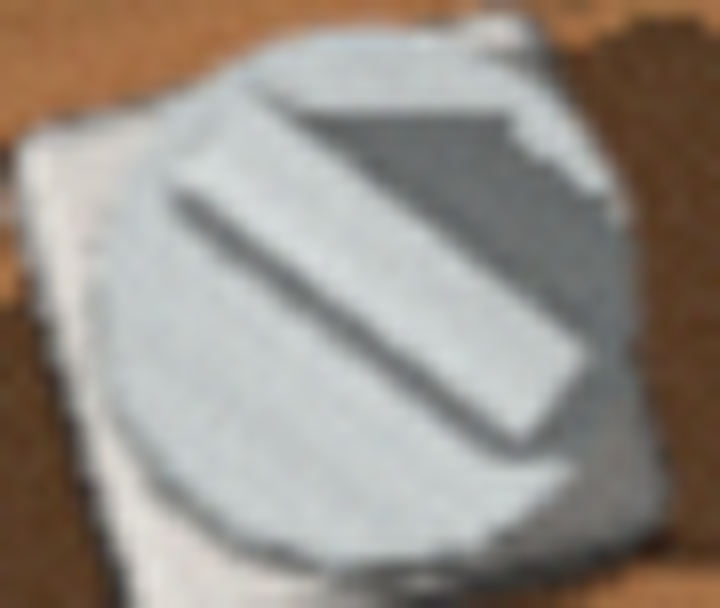

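View pics/sideb.png

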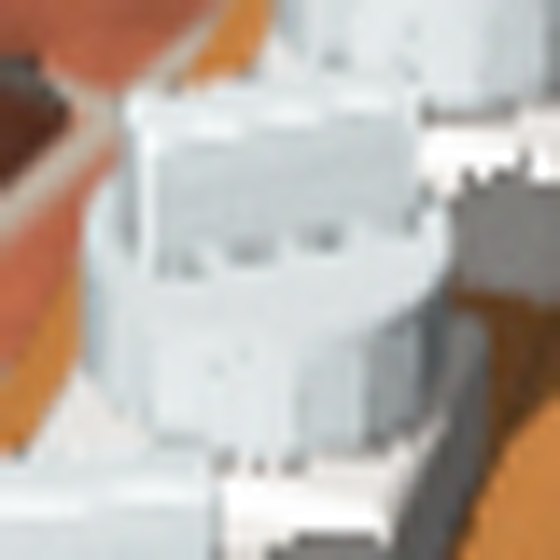

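Run:
```python
from h import *
ft=lambda P:(np.array(P,float)+.5)/16-.5+[280,172]
fs=lambda P:(np.array(P,float)+.5)/14-.5+[255,160]
b=plane("top",ft([(255,92),(588,355),(520,445),(178,185)]),136);print(b.round(1),b.mean(0)); d=(b[0]+b[3]-b[1]-b[2]);print(np.linalg.norm(d)/2,np.arctan2(d[1],d[0]))
o1,d1=ray("top",ft([(255,92),(588,355),(520,445),(178,185)]));o2,d2=ray("side",fs([(150,90),(395,80),(420,105),(145,130)]))
for a,c in zip(d1,d2):
    t=np.linalg.lstsq(np.c_[a,-c],o2-o1,rcond=None)[0];p,q=o1+a*t[0],o2+c*t[1];print(((p+q)/2).round(1),np.linalg.norm(p-q).round(1))
```

```text
[[579.3 -55.7 136. ]
 [549.  -91.9 136. ]
 [539.2 -84.  136. ]
 [569.  -46.8 136. ]] [559.10415323 -69.59488768 136.        ]
47.420750622102155 0.8855739777143883
[577.7 -56.6 134.9] 3.8
[549.9 -93.1 126.5] 0.6
[539.9 -84.6 129.9] 0.3
[569.6 -46.6 135.2] 1.1
```

Run:
```python
from h import *
from workcell import monitor
s=monitor.read_state();M=R.from_rotvec(s["eef_rot"]).as_matrix();print(M.round(3))
t=np.array([560,-69.5,200]);d=M.T@(t-s["tcp_pos"]);print("delta tool",d.round(1))
yy=np.arctan2(M[1,1],M[0,1]);print("jaw yaw",yy,"need",.88+np.pi/2,.88-np.pi/2)
print(s["q"])
```

```text
[[-0.     0.231 -0.973]
 [ 0.001 -0.973 -0.231]
 [-1.    -0.002  0.   ]]
delta tool [  31.1 -427.7 -528.9]
jaw yaw -1.3379137566098758 need 2.4507963267948965 -0.6907963267948966
[ 1.27507987  0.38405252  0.01637027  1.37088205 -0.00626783  1.38820907
 -0.04650859]
```

Request:
play_rows --pt "1 0 -0.025 -0.031 0" --pt "1 0 -0.05 -0.062 0" --pt "1 0 -0.075 -0.093 0" --pt "1 0 -0.1 -0.124 0" --pt "1 0 -0.125 -0.155 0" --newtons 60

```text
clock: 0.57
tcp_pos: [266.9, -449.0, 231.0]
eef_rot: [2.098, 0.246, -2.098]
contact_force: [0.8, -0.8, 0.5]
grip_width: 85.5
```

Request:
play_rows --pt "1 0 -0.025 -0.031 0" --pt "1 0 -0.05 -0.062 0" --pt "1 0 -0.075 -0.093 0" --pt "1 0 -0.1 -0.124 0" --pt "1 0 -0.125 -0.155 0"

```text
clock: 0.98
tcp_pos: [388.8, -291.5, 231.3]
eef_rot: [2.098, 0.245, -2.098]
contact_force: [0.2, -1.1, 0.7]
grip_width: 85.5
```

Request:
play_rows --pt "1 0 -0.025 -0.031 0" --pt "1 0 -0.05 -0.062 0" --pt "1 0 -0.075 -0.093 0" --pt "1 0 -0.1 -0.124 0" --pt "1 0 -0.125 -0.155 0"

```text
clock: 1.4
tcp_pos: [510.8, -134.3, 231.3]
eef_rot: [2.098, 0.245, -2.098]
contact_force: [0.2, -0.9, 0.4]
grip_width: 85.2
```

Request:
play_rows --pt "1 0 -0.025 -0.031 -0.12" --pt "1 0 -0.05 -0.06 -0.24" --pt "1 0 -0.052 -0.063 -0.36" --pt "1 0 -0.052 -0.063 -0.48" --pt "1 0 -0.052 -0.063 -0.6"

```text
clock: 1.82
tcp_pos: [559.7, -69.5, 230.8]
eef_rot: [1.723, 0.772, -1.724]
contact_force: [0.9, -0.8, -0.2]
grip_width: 85.1
```

Request:
play_rows --pt "1 0 0 0 -0.05" --pt "1 0 0 0 -0.05" --pt "1 0 0 0 -0.05" --pt "1 0 0 0 -0.05" --pt "1 0 0 0 -0.05"

```text
clock: 2.23
tcp_pos: [559.4, -70.9, 231.3]
eef_rot: [1.696, 0.8, -1.697]
contact_force: [1.1, 0.5, 0.4]
grip_width: 85.4
```

Run:
```python
from workcell import monitor, eyes
import cv2
s=monitor.read_state();print(s["clock"],s["tcp_pos"],list(s["eef_rot"]),s["q"],s["contact_force"],s["torque"])
im=eyes.capture("wrist")[:,:,::-1];cv2.imwrite("pics/w1.png",im)
```

```text
2.2333 [559.37820067 -70.91448447 231.27979951] [np.float64(1.6964442262714439), np.float64(0.7998792482592588), np.float64(-1.6965327858879267)] [ 0.50983007  0.29874549 -0.55020294  1.52298175  0.15784315  1.36448129
 -0.74268367] [1.08859093 0.48354252 0.43699975] [ 0.05498301 -0.087001   -0.0578413 ]
```

View pics/w1.png

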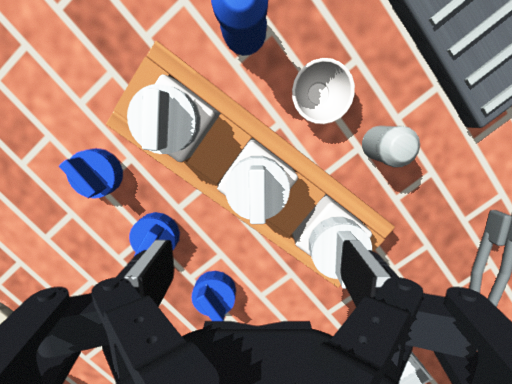

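Run:
```python
import cv2
im=cv2.imread("pics/w1.png")[130:240,205:315]
cv2.imwrite("pics/w1z.png",cv2.resize(im,None,fx=5.4,fy=5.4,interpolation=cv2.INTER_CUBIC))
```

```text
(no output)
```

View pics/w1z.png

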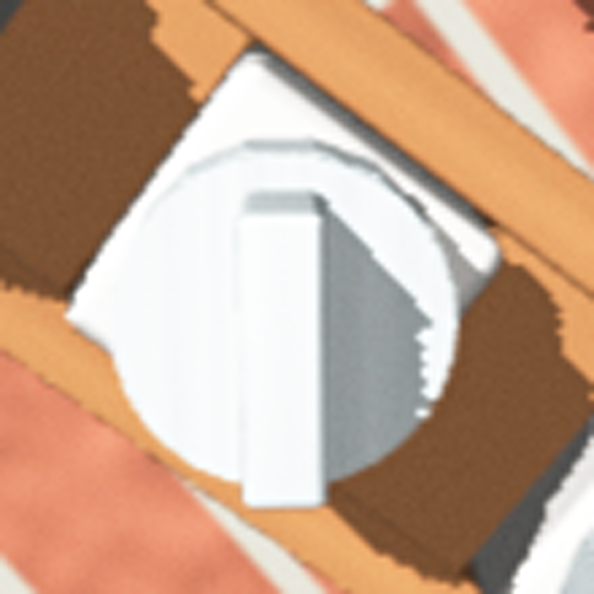

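Run:
```python
from h import *
from workcell import monitor
s=monitor.read_state();k=dict(tcp=s["tcp_pos"],rot=s["eef_rot"])
f=lambda P:(np.array(P,float)+.5)/5.4-.5+[205,130]
M=R.from_rotvec(s["eef_rot"]).as_matrix()
for z in (136,132):
    b=plane("wrist",f([(243,212),(321,212),(326,503),(243,507)]),z,**k);d=(b[0]+b[1]-b[2]-b[3])
    print(z,b.round(1).tolist(),b.mean(0).round(1),"len",np.linalg.norm(d)/2,"wid",np.linalg.norm(b[0]-b[1]),np.linalg.norm(b[2]-b[3]),"yaw",np.arctan2(d[1],d[0]),"tool",(M.T@(b.mean(0)-s["tcp_pos"])).round(1))
j=plane("wrist",f([(255,50),(500,255),(65,315)]),78,**k);print(j.round(1),np.arctan2(*(j[0]-j[2])[[1,0]]))
print("jaw yaw",np.arctan2(M[1,1],M[0,1]))
print("bowl",plane("wrist",[(323,91)],34,**k))
```

```text
136 [[570.4, -46.3, 136.0], [579.9, -54.1, 136.0], [549.8, -92.4, 136.0], [538.7, -84.2, 136.0]] [559.7 -69.3 136. ] len 49.05675242612004 wid 12.264038017686293 13.776334623936895 yaw 0.8889162730708638 tool [95.3 -0.8 -1.4]
132 [[569.9, -46.8, 132.0], [579.5, -54.7, 132.0], [548.9, -93.7, 132.0], [537.6, -85.3, 132.0]] [559.  -70.1 132. ] len 49.88402806529696 wid 12.47085439643565 14.008653835215664 yaw 0.888916273070863 tool [99.3 -0.8 -0.3]
[[584.6 -30.6  78. ]
 [596.5 -91.9  78. ]
 [522.2 -46.4  78. ]] 0.24719490622434165
jaw yaw -0.6892364451418853
bowl [[678.82692357 -42.66124497  34.        ]]
```

Request:
play_rows --pt "0.7 0.03 -0.001 -0.001 0" --pt "0.7 0.06 -0.001 -0.001 0" --pt "0.6 0.09 -0.001 -0.001 0" --pt "0.6 0.11 -0.001 -0.001 0" --pt "0.6 0.119 -0.001 -0.001 0"

```text
clock: 2.7
tcp_pos: [557.4, -69.4, 109.1]
eef_rot: [1.693, 0.803, -1.7]
contact_force: [-0.4, 0.0, 0.6]
grip_width: 51.1
```

Request:
play_rows --pt "0.4 0 0 0 0" --pt "0.3 0 0 0 0" --pt "0.2 0 0 0 0" --pt "0 0 0 0 0" --pt "0 0 0 0 0" --newtons 60

```text
clock: 3.12
tcp_pos: [560.6, -69.5, 114.3]
eef_rot: [1.698, 0.799, -1.692]
contact_force: [-0.3, 0.2, 5.5]
grip_width: 12.8
```

Request:
play_rows --pt "0 0 0 0 0" --pt "0 0 0 0 0" --pt "0 0 0 0 0" --pt "0 0 0 0 0" --pt "0 0 0 0 0"

```text
clock: 3.53
tcp_pos: [560.6, -69.5, 114.3]
eef_rot: [1.698, 0.799, -1.692]
contact_force: [-1.2, -0.1, 6.2]
grip_width: 13.1
```

Run:
```python
from workcell import monitor, eyes
import cv2
s=monitor.read_state();print(s)
im=eyes.capture("wrist")[:,:,::-1];cv2.imwrite("pics/w2.png",im)
im=eyes.capture("side")[:,:,::-1];cv2.imwrite("pics/s2.png",cv2.resize(im[100:280,160:400],None,fx=3,fy=3))
```

```text
{'clock': 3.5333, 'q': array([ 0.49204585,  0.39015673, -0.53347077,  1.68061753,  0.21660238,
        1.12633226, -0.78963391]), 'joint_velocities': array([ 0.0011944 ,  0.00078036, -0.00216106,  0.00064641,  0.00063131,
       -0.00201512,  0.00033674]), 'tau': array([-4.50747216e-02, -5.17620599e+01, -6.22685730e+00, -3.09850144e+01,
        3.84258432e-02, -1.88018829e-01, -1.71155861e-02]), 'tcp_pos': array([560.6363863 , -69.46125012, 114.30759722]), 'eef_rot': array([ 1.69752999,  0.79874277, -1.69207192]), 'contact_force': array([-1.18714069, -0.08342174,  6.17557158]), 'torque': array([ 0.03692414,  0.16621717, -0.00909066]), 'grip_width': 13.131228571176878}
```

View pics/w2.png

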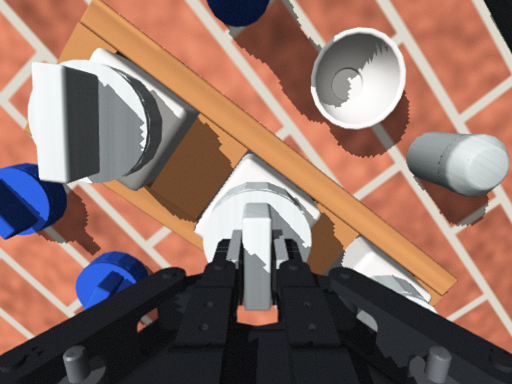

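View pics/s2.png

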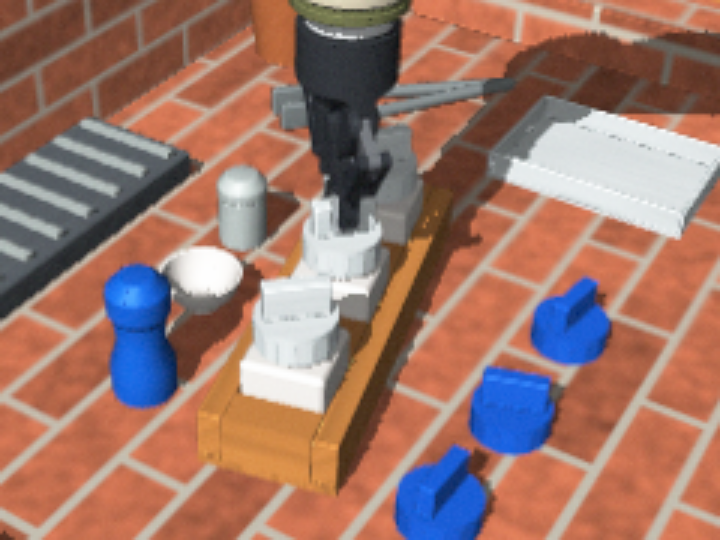

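Request:
play_rows --pt "0 0 0 0 -0.06" --pt "0 0 0 0 -0.12" --pt "0 0 0 0 -0.18" --pt "0 0 0 0 -0.24" --pt "0 0 0 0 -0.3" --newtons 100

```text
clock: 4.05
tcp_pos: [560.8, -69.3, 114.5]
eef_rot: [1.489, 0.999, -1.484]
contact_force: [-0.5, -0.1, 7.6]
grip_width: 12.3
```

```bash
cat > st.py <<'E'
from h import *
from workcell import monitor
s=monitor.read_state();M=R.from_rotvec(s["eef_rot"]).as_matrix()
print(s["clock"],s["tcp_pos"].round(1),"bar yaw",(np.arctan2(M[1,1],M[0,1])+np.pi/2).round(3),"tilt",np.arccos(-M[2,0]).round(3),"F",s["contact_force"].round(1),"T",s["torque"].round(2),"q7",s["q"][6].round(2),s["grip_width"].round(1))
E
python3 st.py
```

```text
Traceback (most recent call last):
  File "st.py", line 4, in <module>
    print(s["clock"],s["tcp_pos"].round(1),"bar yaw",(np.arctan2(M[1,1],M[0,1])+np.pi/2).round(3),"tilt",np.arccos(-M[2,0]).round(3),"F",s["contact_force"].round(1),"T",s["torque"].round(2),"q7",s["q"][6].round(2),s["grip_width"].round(1))
                                                                                                                                                                                                                      ^^^^^^^^^^^^^^^^^^^^^
AttributeError: 'float' object has no attribute 'round'
```

```bash
sed -i 's/s\["grip_width"\].round(1)/s["grip_width"]/' st.py; python3 st.py
```

```text
4.05 [560.8 -69.3 114.5] bar yaw 1.186 tilt 0.004 F [-0.5 -0.1  7.6] T [ 0.15  0.16 -0.01] q7 -0.51 12.301867358049128
```

Request:
play_rows --pt "0 0 0 0 -0.06" --pt "0 0 0 0 -0.12" --pt "0 0 0 0 -0.18" --pt "0 0 0 0 -0.24" --pt "0 0 0 0 -0.3"

```text
clock: 4.47
tcp_pos: [560.9, -69.2, 114.5]
eef_rot: [1.273, 1.165, -1.269]
contact_force: [0.2, -0.4, 8.0]
grip_width: 11.7
```

```bash
python3 st.py
```

```text
4.4667 [560.9 -69.2 114.5] bar yaw 1.486 tilt 0.004 F [ 0.2 -0.4  8. ] T [ 0.13  0.09 -0.07] q7 -0.23 11.708919674084445
```

Run:
```python
from workcell import monitor, eyes
import cv2
im=eyes.capture("wrist")[:,:,::-1];cv2.imwrite("pics/w3.png",im)
```

```text
(no output)
```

View pics/w3.png

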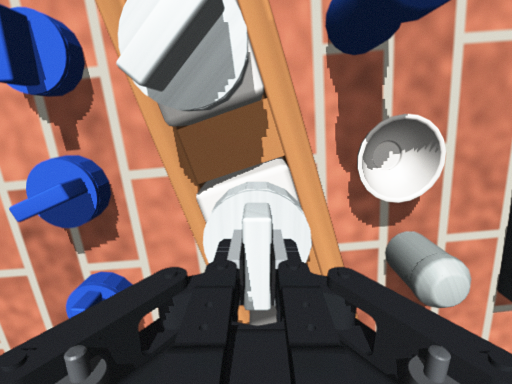

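Request:
play_rows --pt "0 0 0 0 -0.05" --pt "0 0 0 0 -0.1" --pt "0 0 0 0 -0.15" --pt "0 0 0 0 -0.15" --pt "0 0 0 0 -0.15"

```text
clock: 4.93
tcp_pos: [560.9, -69.2, 114.5]
eef_rot: [1.165, 1.235, -1.161]
contact_force: [-0.6, -0.4, 8.9]
grip_width: 12.0
```

```bash
python3 st.py
```

```text
4.9333 [560.9 -69.2 114.5] bar yaw 1.633 tilt 0.004 F [-0.6 -0.4  8.9] T [0.21 0.15 0.03] q7 -0.09 12.000590518465721
```

Request:
play_rows --pt "0 -0.001 0 0 0" --pt "0 -0.002 0 0 0" --pt "0 -0.003 0 0 0" --pt "0 -0.004 0 0 0" --pt "0 -0.005 0 0 0"

```text
clock: 5.35
tcp_pos: [559.3, -69.5, 117.6]
eef_rot: [1.163, 1.238, -1.164]
contact_force: [0.8, -0.3, -0.7]
grip_width: 11.7
```

```bash
python3 st.py
```

```text
5.35 [559.3 -69.5 117.6] bar yaw 1.633 tilt 0.0 F [ 0.8 -0.3 -0.7] T [-0.02 -0.02 -0.01] q7 -0.09 11.699284667967632
```

Request:
play_rows --pt "0 -0.001 0 0 0" --pt "0 -0.002 0 0 0" --pt "0 -0.003 0 0 0" --pt "0 -0.003 0 0 0" --pt "0 -0.003 0 0 0"

```text
clock: 5.77
tcp_pos: [559.2, -69.4, 120.2]
eef_rot: [1.163, 1.238, -1.164]
contact_force: [-0.8, -0.7, -1.3]
grip_width: 11.9
```

```bash
python3 st.py;python3 - <<'E'
from workcell import monitor, eyes
import cv2
im=eyes.capture("wrist")[:,:,::-1];cv2.imwrite("pics/w4.png",im)
im=eyes.capture("side")[:,:,::-1];cv2.imwrite("pics/s4.png",cv2.resize(im[150:240,230:330],None,fx=6,fy=6))
E
```

```text
5.7667 [559.2 -69.4 120.2] bar yaw 1.633 tilt 0.0 F [-0.8 -0.7 -1.3] T [ 0.02  0.01 -0.  ] q7 -0.09 11.887260433727558
```

View pics/w4.png

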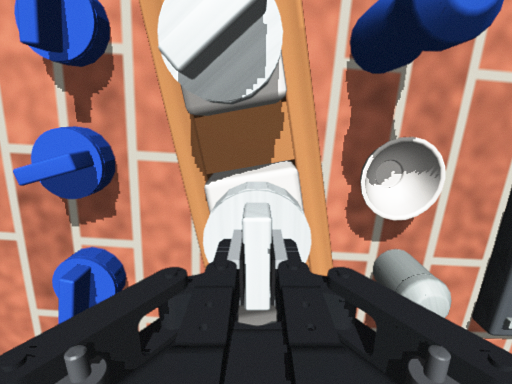

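View pics/s4.png

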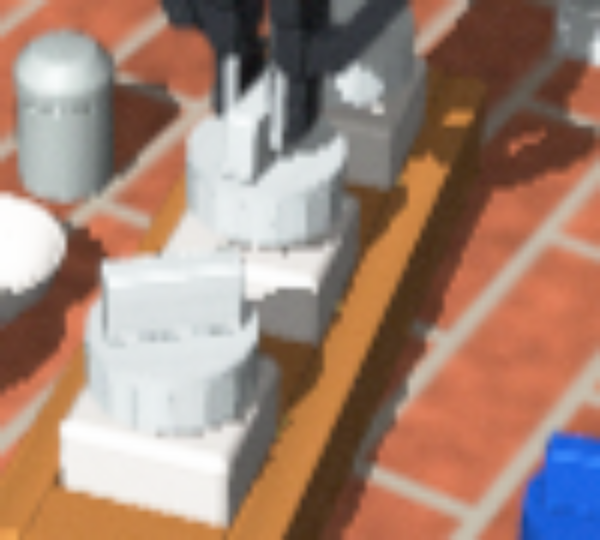

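Request:
play_rows --pt "0 -0.002 0 0 0" --pt "0 -0.004 0 0 0" --pt "0 -0.004 0 0 0" --pt "0 -0.004 0 0 0" --pt "0 -0.004 0 0 0"

```text
clock: 6.28
tcp_pos: [559.3, -69.4, 124.4]
eef_rot: [1.164, 1.238, -1.163]
contact_force: [0.5, 0.6, -1.0]
grip_width: 12.1
```

```bash
python3 st.py;python3 - <<'E'
from workcell import monitor, eyes
import cv2
im=eyes.capture("side")[:,:,::-1];cv2.imwrite("pics/s5.png",cv2.resize(im[150:240,230:330],None,fx=6,fy=6))
E
```

```text
6.2833 [559.3 -69.4 124.4] bar yaw 1.633 tilt 0.0 F [ 0.5  0.6 -1. ] T [ 0.05 -0.   -0.04] q7 -0.08 12.058898884680994
```

View pics/s5.png

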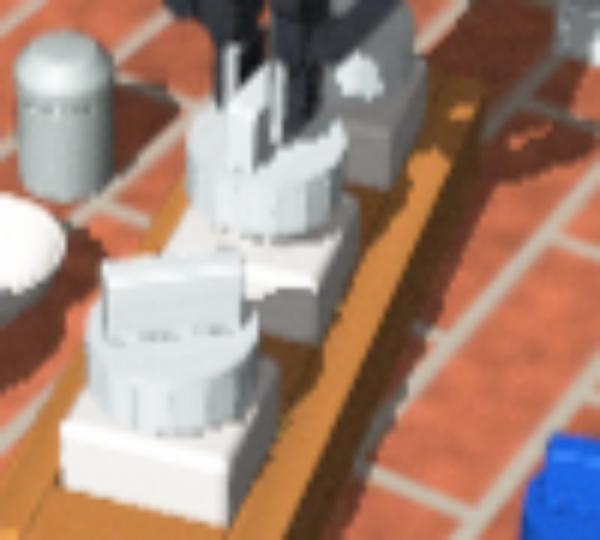

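Request:
play_rows --pt "0 -0.005 0 0 0" --pt "0 -0.01 0 0 0" --pt "0 -0.016 0 0 0" --pt "0 -0.021 0 0 0" --pt "0 -0.025 0 0 0"

```text
clock: 6.75
tcp_pos: [559.7, -69.4, 150.4]
eef_rot: [1.164, 1.237, -1.163]
contact_force: [-0.5, 0.3, -0.3]
grip_width: 11.8
```

Request:
play_rows --pt "0 0 0 0 0" --pt "0 0 0 0 0" --pt "0 0 0 0 0" --pt "0 0 0 0 0" --pt "0 0 0 0 0"

```text
clock: 7.17
tcp_pos: [559.1, -69.4, 149.0]
eef_rot: [1.163, 1.238, -1.164]
contact_force: [0.5, -0.7, -1.6]
grip_width: 12.1
```

```bash
python3 st.py;python3 - <<'E'
from workcell import monitor, eyes
import cv2
im=eyes.capture("side")[:,:,::-1];cv2.imwrite("pics/s6.png",cv2.resize(im[130:260,180:350],None,fx=4.4,fy=4.4))
im=eyes.capture("wrist")[:,:,::-1];cv2.imwrite("pics/w6.png",im)
E
```

```text
7.1667 [559.1 -69.4 149. ] bar yaw 1.633 tilt 0.001 F [ 0.5 -0.7 -1.6] T [-0.02 -0.01  0.  ] q7 -0.07 12.114883780216935
```

View pics/s6.png

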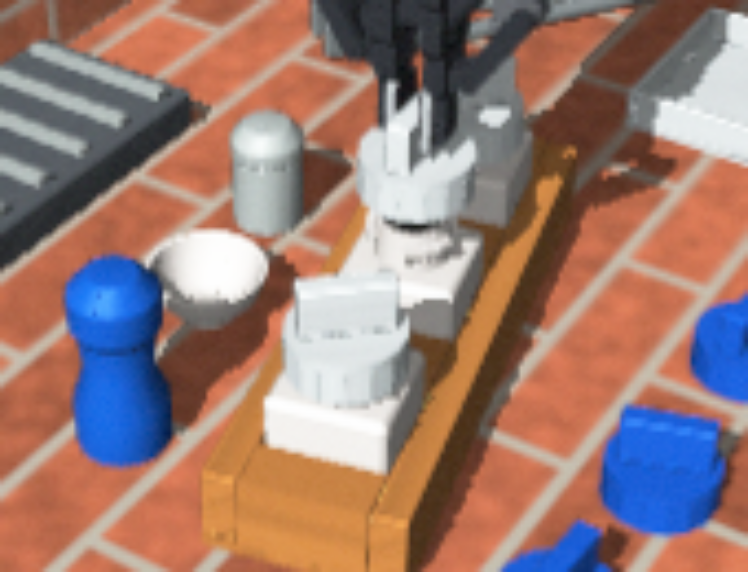

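View pics/w6.png

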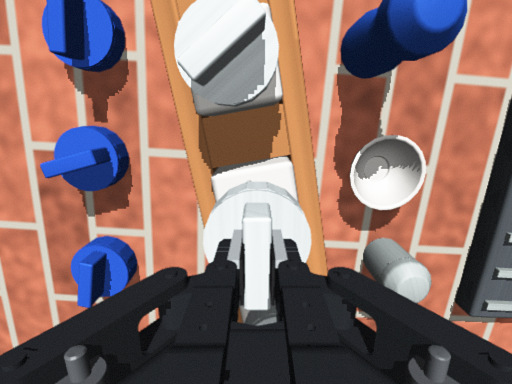

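Request:
play_rows --pt "0 -0.003 0 0 0" --pt "0 -0.006 0 0 0" --pt "0 -0.009 0 0 0" --pt "0 -0.011 0 0 0" --pt "0 -0.012 0 0 0"

```text
clock: 7.68
tcp_pos: [559.6, -69.4, 162.0]
eef_rot: [1.164, 1.237, -1.163]
contact_force: [0.2, -0.0, -1.0]
grip_width: 11.9
```

Request:
play_rows --pt "0 0 0 0 0" --pt "0 0 0 0 0" --pt "0 0 0 0 0" --pt "0 0 0 0 0" --pt "0 0 0 0 0"

```text
clock: 8.1
tcp_pos: [559.2, -69.4, 161.2]
eef_rot: [1.163, 1.238, -1.164]
contact_force: [-0.3, -0.5, -0.3]
grip_width: 11.7
```

```bash
python3 st.py;python3 - <<'E'
from workcell import monitor, eyes
import cv2
print(abs(monitor.read_state()["joint_velocities"]).max())
im=eyes.capture("side")[:,:,::-1];cv2.imwrite("pics/s7.png",cv2.resize(im[130:260,180:350],None,fx=4.4,fy=4.4))
E
```

```text
8.1 [559.2 -69.4 161.2] bar yaw 1.633 tilt 0.0 F [-0.3 -0.5 -0.3] T [ 0.04  0.01 -0.02] q7 -0.06 11.74206178721636
0.002478039816994659
```

View pics/s7.png

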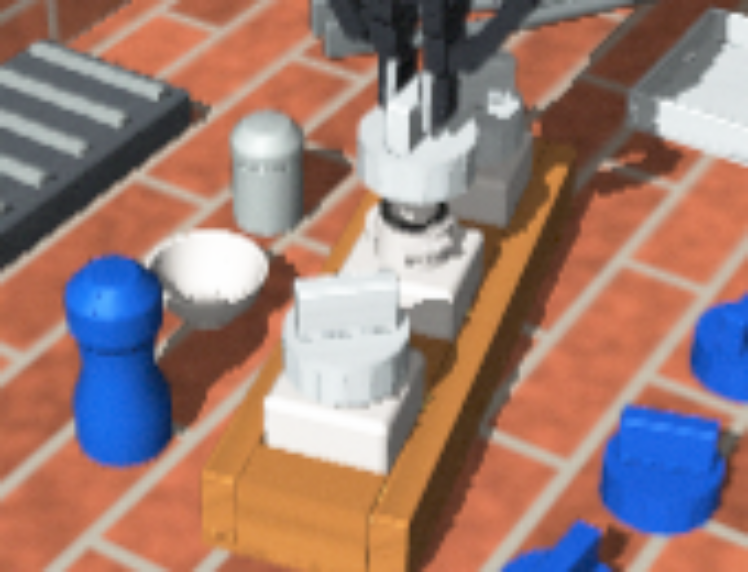

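The last side picture shows the cap level in the fingers, clear above the open neck. The jar is still seated and the bystanders have not moved.

```bash
python3 -c "
from workcell import ticket
print(ticket.hand_in())"
```

```text
the job is handed in; nothing more can be done
None
```

I unscrewed the middle jar (b), the one with the bowl about 120 mm beyond it. I gripped its bar with 100 N, turned it about 0.75 rad anticlockwise and lifted it straight up. The job was handed in at about 8 s with the cap still held.

**Last checks**
- **Lift:** The fingers, and so the cap, rose about 47 mm. By the given sizes that leaves the skirt nearly 3 cm above the mouth.
- **Pose:** The tool reads zero tilt, is within about 2 mm of the measured jar axis, and is still.
- **Jar:** The side picture shows the jar still seated with its neck open. The vertical force during the lift stayed at 1–2 N or less, so only the cap's weight was carried.
- **Others:** In the last side picture the left jar's cap looked closed, and the bowl, grinder and shaker had not visibly moved. The right jar is partly hidden behind the gripper; nothing touched it, but I did not check its cap after the lift.

**Disagreements**
- **Starting angle:** I measured the bar at about 0.64 rad from the jar's x axis, outside the stated 0.15–0.5 rad. The threads still let go after about 0.75 rad of turn.
- **Grip width:** The reading was about 12–13 mm on the 14 mm bar.

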